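Spacer on the checking fixture, offset lever held level over its pins

TASK

Prepare the checking fixture for the cast offset lever: set the aluminium spacer plate down on the fixture over both pins (round hole on the thick pin, slot on the thin one), flat on the seat, and let go of it. Then pick the lever up by its arm at its balance point, which is nearer the heavy hub than the middle, and hold it level over the fixture, hub bore above the thick pin and small-end bore above the thin pin, about two centimetres clear of the pin tips so that the pins can be blown off before it is lowered. Finish while still holding it there, and leave the small things around where they are.

Things in the scene. Friction and masses are not known exactly. Their poses are not given: they have to be found in the camera images.
- fixture: Checking fixture, fixed: dark base 212 x 84 x 14 mm, bright raised seat 186 x 40 mm along its middle, top 30 mm above the bench. Two pins on the seat: thick (12 mm) at local x = -70 mm, thin (8 mm) at x = +70 mm, straight for 16 mm, coned tips 24 mm above the seat. Screw heads 5 mm high on the base corners. Origin: centre of the underside, x from thick to thin pin; thick pin towards the robot, yaw within 0.3.
- seat (a point): Centre of the top of the fixture's seat, 30 mm above the bench.
- big_pin_tip (a point): Tip of the thick pin, 54 mm above the bench.
- small_pin_tip (a point): Tip of the thin pin, 54 mm above the bench.
- spacer: Bare aluminium plate 190 x 50 x 8 mm, about 0.19 kg, flat and loose on the bench; grip it across its 50 mm width at the middle (it overhangs the seat by 5 mm each side). Round hole 14.8 mm at local x = -70 mm, slot 15 mm (x) by 10.8 mm (y) at x = +70 mm, both through. Origin: centre of the underside, x from hole to slot, z up; hole end towards the robot, yaw within 0.3.
- spacer_round_hole (a point): Centre of the spacer's round hole, at its underside.
- spacer_slot (a point): Centre of the spacer's slot, at its underside.
- lever: Grey cast lever, about 0.8 kg, loose on the bench on two bright feet. Hub 40 mm diameter, 36 high, bore 13, at local x = -70 mm; small end 28 mm diameter, 28 high, bore 9, at x = +70. Arm 24 mm wide, z = 8 to 30 mm, sides parallel for x = -43 to +12, low rib on top to z = 35; balance at x = -21. Origin: underside, midway between the bores; x from hub to small end; hub towards the robot, yaw within 0.3.
- balance (a point): Balance point: on the arm's centre line 49 mm from the hub axis, 19 mm above the lever's underside; grip the arm here, across its 24 mm width.
- hub_foot (a point): Centre of the hub bore at the lever's underside.
- end_foot (a point): Centre of the small-end bore at the lever's underside.
- tall_block: Bystander: steel gauge block, 9 x 35 mm, 30 mm high, standing near the far end of the fixture. Origin at the centre of the underside.
- slotted_ring: Bystander: small milled steel ring, 28 mm diameter, 7 mm high, lying near the small end of the lever. Origin at the centre of the underside.
- marker: Bystander: thick marker pen, 132 x 17 x 17 mm, lying behind the work. Origin at the centre of the underside.
- low_block: Bystander: steel gauge block, 9 x 30 mm, 20 mm high, standing behind the work. Origin at the centre of the underside.
- gear: Bystander: small steel spur gear, 33 mm diameter, 9 mm high, lying near the slot end of the spacer. Origin at the centre of the underside.
- stereo_microscope: Fixed equipment to keep clear of: stereo microscope on a broad white base at the right of the work, its stand, head and the eyepieces that lean towards the robot reaching about 0.4 m above the bench (x 0.38 to 0.73, y -0.30 to -0.59 m). Origin: under the middle of its base, on the bench.

How it is judged:
On the way, in this order (a step that is already met when the one before it is completed fails the run):
1. the spacer plate lies flat on the fixture's seat over both pins and has been let go (horizontal distance between spacer_round_hole and big_pin_tip below 0.0035 m and horizontal distance between spacer_slot and small_pin_tip below 0.006 m and z of spacer in the frame of seat below 0.002 m and angle between spacer's own z axis and vertical below 0.02 rad and contact force between the fingers and spacer below 0.05 N and height (world z) of lever below 0.01 m), for 0.2 s.
2. the lever is lifted clear of the bench, gripped at its balance point (height (world z) of lever above 0.03 m and contact force between the fingers and lever above 2 N and horizontal distance between the grasp point and balance below 0.014 m), for 0.2 s.
At the end, for the whole second after the job is handed in: Spacer flat on the seat, hole and slot centred on their pins (3.5 and 6 mm). Lever still, in the fingers alone, gripped within 14 mm of its balance point, level within 0.06 rad, both bores within 7 mm of their pins seen from above, feet 8 to 40 mm above the pin tips (horizontal distance between spacer_round_hole and big_pin_tip below 0.0035 m and horizontal distance between spacer_slot and small_pin_tip below 0.006 m and z of spacer in the frame of seat below 0.002 m and angle between spacer's own z axis and vertical below 0.02 rad and horizontal distance between hub_foot and big_pin_tip below 0.007 m and horizontal distance between end_foot and small_pin_tip below 0.007 m and z of hub_foot in the frame of big_pin_tip between 0.008 and 0.04 m and z of end_foot in the frame of small_pin_tip between 0.008 and 0.04 m and angle between lever's own z axis and vertical below 0.06 rad and horizontal distance between the grasp point and balance below 0.014 m and contact force between the fingers and lever above 2 N and contact force between lever and fixture below 0.1 N and contact force between lever and spacer below 0.1 N and linear speed of lever below 0.02 m/s); the arm keeps its last pose, push and grip.
It fails at once if the spacer plate is dropped from above the pins (free in the air with its underside more than 75 mm above the bench) (height (world z) of spacer above 0.075 m and contact force between the fingers and spacer below 0.02 N).
It fails at once if the lever tips more than 0.35 rad (20 degrees) (angle between lever's own z axis and vertical above 0.35 rad).
It fails at once if a bystander is pushed more than 20 mm from its place (distance of any of tall_block, gear, slotted_ring, marker, low_block from where it was at the start of the episode above 0.02 m).
It also fails if it takes over 51 s, if anything falls off the work surface, if the arm or the gripper's body presses on something with over 40 N, if the wrist force passes 120 N, or if a joint passes its speed limit or range.

ROBOT

A 7-joint arm with a two-finger parallel gripper is mounted at the origin on a cart in front of the work surface, level with it; the furniture and walls round the work are solid. World frame = base frame: x ahead of the robot, y to its left, z up, the work surface at z = 0. Lengths are in m, angles in rad, forces in N, time in s.
With the tool pointing down it reaches from about 0.425 to 0.925 m from the base axis. Payload 6.8 kg.
Tool frame: the origin (TCP) lies midway between the tips of the shut fingers; the grasp point (between the pads) lies 19 mm behind it; z points along the fingers, y is the line along which they close (so a half turn about z gives the same grasp; the last joint's range is limited). The gripper opens to 85 mm and grips with 20 to 120 N. Pads are 22 mm wide; open, the fingers measure 114 mm over their backs; the gripper's body (76 mm by 85 mm) begins 54 mm behind the grasp point. The pads swing forward as they close: fully open they stand 13 mm farther back than shut.
Start: joints at [-1.232, 0.477, 0.022, 1.555, -0.011, 1.109, -0.083], TCP at [0.292, 0.609, 0.231] pointing down, gripper open.
Joint ranges: [-2.96, 2.96], [-0.34, 2.1], [-1.41, 1.46], [0.24, 2.44], [-1.37, 4.51], [0.17, 1.92], [-2.96, 2.96]. Speed limits (rad/s): [2.39, 2.39, 3.14, 3.14, 3.14, 3.14, 3.14].

INTERFACE

Orientations are given as a rotation vector (axis times angle).
In Python, from bench import r gives the robot as it stands.
- The arm moves only by the tool servo_tool, never from a script. Its arguments are lists of equal length, an entry for each row: "turn": the turn, a rotation vector about the world's x, y, z in units of 5 degrees (1.0 is 5 degrees), a list of three; "slide": the shift along the world's x, y, z in units of 30 mm (1.0 is 30 mm), a list of three; "hand": the opening, from 0 (shut) to 1 (fully open). In form: {"turn": [[rx, ry, rz], ...], "slide": [[dx, dy, dz], ...], "hand": [hand, ...]}. A call has 1 to 8 rows; each row is the pose to reach, as a shift and turn from the pose commanded when the call began; what a row does not reach only later rows make up. A row lasts 1/8 s, in which the tool goes at most 62.5 mm and 10.7 degrees, less where a joint would pass 70% of its speed; a pose out of reach is approached as far as the arm can. A call with a gripper value outside its range is refused whole. The fingers move at their own pace and stop on an object; "squeeze" is the grip in N (left out, the last holds). Time passes only in rows, so rows that repeat a pose let the fingers close. It gives the time, the measured TCP pose, the force, the opening and the grip force at its end, in the units of the state.
- r.get_obs(): the state, without advancing time (a new reading comes with each control period).
- r.grab_frame(name): name is "scene" or "side" or "wrist"; returns (picture, depth): 384x512x3 uint8, red, green, blue; 384x512 float32, m along the optical axis (not along the pixel's ray), 0 where there is no reading.
- r.get_calibration(name): a dict with "fovy" (degrees; the focal length in pixels is half the picture's height over the tangent of half this angle, whatever the lens; pixels are square), "cx", "cy" (the principal point, pixels), "R" (3x3) and "t" (3): a world point X has camera coordinates R X + t. Camera axes: x right, y down, z forward; pixel columns grow to the right and rows downward; lengths in m; the calibration is good to about 2 mm. A picture is of the moment at which its call begins: read the wrist's pose just before it. get_calibration takes no time and is no camera call; for the wrist camera it gives the pose at the moment of the call.
- r.hand_in(): hands the job in; it is judged then, once.
The state is a dict: "clock": time; "joints": joint angles; "qvel": joint speeds; "tau": joint torques, N m; "tcp_pos": TCP position; "orientation": TCP orientation; "contact_force": force on the tool from outside, world axes, zero at the start; "moment": the same for the moment, N m; "grip_width": finger opening in m; "gripper_force": force on a finger pad.
Only numpy, scipy, OpenCV 4.12 (cv2) and the standard library are available. Lean on these libraries where they do the work, as an engineer would, in place of code of your own. Each camera call takes 0.05 s, during which the arm holds its last target. There are 200 camera calls.

## Working session

There is one attempt and no reset: what is moved stays moved. The work goes in short steps, Python scripts to look and compute and a tool call to move; the robot and the scene stay as the last step left them, time stands still between calls to the robot, and variables do not carry over. Pictures are saved under pics/ and viewed, at most 10 in all, crops included, and the job is handed in when it is done.

Besides the shell and the picture viewer there is one more tool, called after ">>>" as name(argument=value, ...) on one line, values as JSON. servo_tool: Moves the arm, as the interface text tells. Its arguments: {"type":"object","properties":{"turn":{"type":"array"},"slide":{"type":"array"},"hand":{"type":"array"},"squeeze":{"type":"number"}},"required":["turn","slide","hand"]}

```bash
ls; mkdir -p pics; cat > h.py <<'E'
import numpy as np, cv2
from bench import r
def K(c):
    f=192/np.tan(np.radians(c['fovy'])/2); return f,c['cx'],c['cy']
def cloud(name):
    c=r.get_calibration(name); im,d=r.grab_frame(name); f,cx,cy=K(c)
    v,u=np.mgrid[0:384,0:512]
    P=np.stack([(u-cx)/f*d,(v-cy)/f*d,d],-1)
    W=(P-np.array(c['t']))@np.array(c['R'])
    W[d==0]=np.nan
    return im,d,W,c
def ray(c,u,v,z):
    f,cx,cy=K(c);R=np.array(c['R']);o=-R.T@np.array(c['t'])
    q=R.T@np.array([(u-cx)/f,(v-cy)/f,1]); return o+q*(z-o[2])/q[2]
def proj(c,X):
    f,cx,cy=K(c);p=np.array(c['R'])@np.array(X)+np.array(c['t']); return np.array([cx+f*p[0]/p[2],cy+f*p[1]/p[2]])
E
python3 - <<'E'
from h import *
o=r.get_obs(); print({k:np.round(v,3) for k,v in o.items()})
ims=[]
for n in('scene','side'):
    im,d,W,c=cloud(n); np.savez(n+'0.npz',im=im,W=W); ims.append(im)
    print(n,np.round(-np.array(c['R']).T@np.array(c['t']),3),c['fovy'],(d==0).mean())
    cv2.imwrite(f'pics/{n}0.png',cv2.resize(im[:,:,::-1],(800,600),interpolation=cv2.INTER_CUBIC))
E
```

```text
pics
{'clock': np.float64(0.0), 'joints': array([-1.232,  0.478,  0.022,  1.556, -0.011,  1.109, -0.083]), 'qvel': array([ 0.   ,  0.001, -0.001,  0.002, -0.   , -0.001,  0.002]), 'tau': array([ 0.0000e+00, -5.9646e+01,  1.6080e+00, -2.8120e+01,  1.2000e-02,
        1.0000e-02, -0.0000e+00]), 'tcp_pos': array([0.291, 0.608, 0.23 ]), 'orientation': array([-6.960e-01, -3.063e+00,  3.000e-03]), 'contact_force': array([-0.017,  0.288,  0.315]), 'moment': array([ 0.007, -0.024,  0.024]), 'gripper_force': np.float64(0.0), 'grip_width': np.float64(0.085)}
scene [-0.069  0.597  0.655] 49.02353587275981 0.003962198893229167
side [0.776 0.591 1.35 ] 45.800635012411064 0.0038503011067708335
```

View pics/scene0.png

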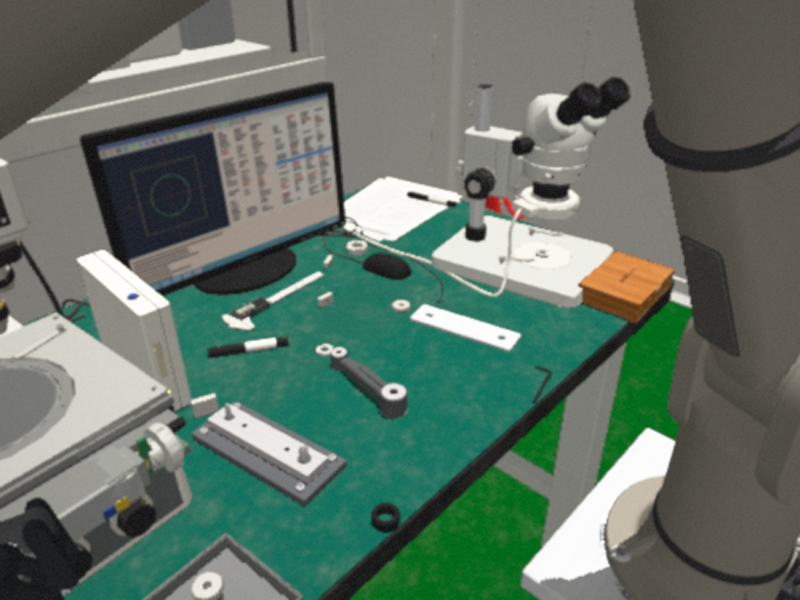

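View pics/side0.png

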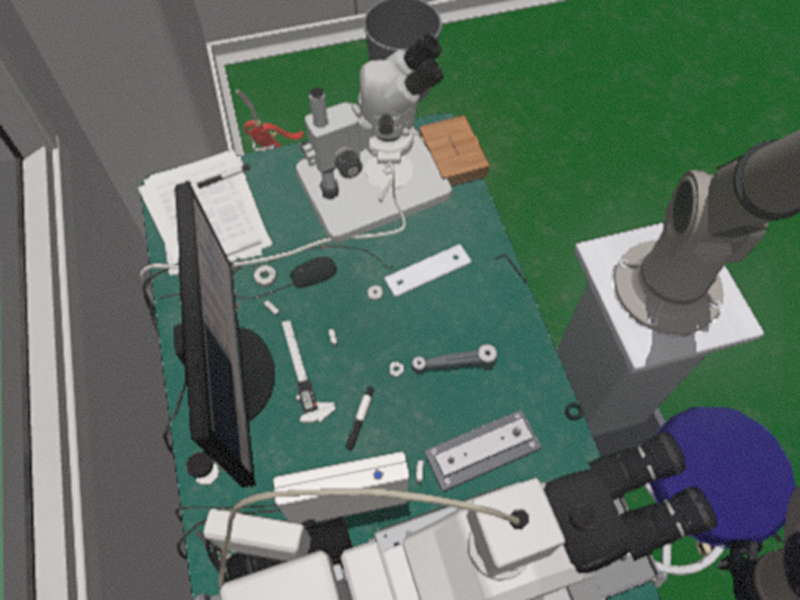

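The scene picture shows the fixture at (270,450), the lever at (370,380) and the spacer at (465,327). In the side view they are at (482,450), (455,357) and (428,270), with the pins at (450,460) and (517,432). Next I measure them.

```bash
cat >> h.py <<'E'
def rect(P):
    P=np.asarray(P,np.float32)*1000
    (x,y),(w,h),a=cv2.minAreaRect(P)
    a=np.radians(a)
    if w<h: a+=np.pi/2; w,h=h,w
    a=(a+np.pi/2)%np.pi-np.pi/2
    return np.round([x,y,w,h],1),round(a,4)
def blob(m,seed):
    n,l=cv2.connectedComponents(m.astype(np.uint8)); 
    k=l[seed[1]-3:seed[1]+4,seed[0]-3:seed[0]+4]; k=k[k>0]
    return l==np.bincount(k).argmax()
E
python3 - <<'E'
from h import *
S=1.5625
for n,seeds in(('side',dict(sp=(428,270),fx=(482,448),lv=(455,358))),('scene',dict(sp=(465,327),fx=(265,440),lv=(365,378)))):
    z=np.load(n+'0.npz');im=z['im'].astype(int);W=z['W'];H=W[...,2]
    mid=im.min(2)
    for k,(u,v) in seeds.items():
        s=(int(u/S),int(v/S))
        sat=im.max(2)-im.min(2)
        m=dict(sp=(mid>140),fx=(sat<25)&(mid>60)&(H>0.02),lv=(sat<30)&(H>0.012)&(H<.05))[k]
        b=blob(m,s); p=W[b]; p=p[np.isfinite(p[:,0])]
        print(n,k,len(p),'z pct',np.round(np.percentile(p[:,2],[5,50,95]),4),*rect(p[:,:2]))
E
```

```text
side sp 739 z pct [0.0008 0.0064 0.0115] [ 493.1 -177.5  194.9   59.3] 0.2119
side fx 851 z pct [0.0244 0.0294 0.0349] [509.1 243.  186.9  41.7] 0.1419
side lv 481 z pct [0.0168 0.0285 0.0374] [507.1  49.8 170.4  42.6] -0.2031
scene sp 828 z pct [0.0041 0.008  0.01  ] [ 498.5 -177.7  196.9   56.4] 0.1948
scene fx 1413 z pct [0.0224 0.0298 0.0355] [509.1 238.6 186.2  52.4] 0.0911
scene lv 690 z pct [0.0143 0.0285 0.0372] [505.8  49.6 171.2  38.1] -0.19
```

```bash
python3 - <<'E'
from h import *
P=np.concatenate([np.load(n+'0.npz')['W'].reshape(-1,3) for n in('side','scene')]);P=P[np.isfinite(P[:,0])]
ys=np.arange(-.5,.8,.1); print('y',np.round(ys,1))
for x in np.arange(.1,.8,.1):
    print(round(x,1),[int(100*q[:,2].max()) if len(q:=P[(abs(P[:,0]-x-.05)<.05)&(abs(P[:,1]-y-.05)<.05)])else -9 for y in ys])
E
```

```text
y [-0.5 -0.4 -0.3 -0.2 -0.1 -0.   0.1  0.2  0.3  0.4  0.5  0.6  0.7]
0.1 [-9, -9, -9, 0, 1, 61, 67, -9, -17, 62, -9, -9, -9]
0.2 [4, 4, 0, 0, 0, 1, 0, 2, 2, 62, 62, -9, -9]
0.3 [36, 4, 0, 1, 1, 0, 1, 2, 2, 3, 57, 55, -9]
0.4 [39, 39, 1, 1, 1, 4, 2, 5, 18, 59, 59, -9, -9]
0.5 [34, 34, 1, 1, 1, 4, 1, 5, 19, 56, 56, -9, -9]
0.6 [34, 26, 3, 1, 0, 2, 1, 18, 20, 79, 70, -9, -9]
0.7 [19, 2, 4, 1, 2, 2, 2, 18, 46, 80, 55, -9, -9]
```

>>> servo_tool(turn=[[0, 0, 1], [0, 0, 2], [0, 0, 3], [0, 0, 4], [0, 0, 5], [0, 0, 6], [0, 0, 7], [0, 0, 7.4]], slide=[[0.3, -1.8, 0.5], [0.6, -3.6, 1], [1, -5.4, 1], [1.6, -7.2, 1], [2.3, -9.1, 1], [3.1, -11, 1], [3.9, -12.9, 1], [4.7, -14.8, 1]], hand=[1, 1, 1, 1, 1, 1, 1, 1])

```text
clock: 1.1
tcp_pos: [0.4329, 0.1627, 0.2613]
orientation: [-0.315, 3.126, 0.0]
contact_force: [1.4, -0.1, -0.4]
grip_width: 0.0858
gripper_force: 0.0
```

```bash
python3 - <<'E'
from h import *
o=r.get_obs(); print({k:np.round(o[k],3) for k in('clock','joints','tcp_pos','orientation')})
im,d,W,c=cloud('wrist'); np.savez('w0.npz',im=im,W=W)
print(np.round(-np.array(c['R']).T@np.array(c['t']),3),np.round(c['R'],2),c['fovy'])
cv2.imwrite('pics/w0.png',cv2.resize(im[:,:,::-1],(800,600),interpolation=cv2.INTER_CUBIC))
E
```

```text
{'clock': np.float64(1.1), 'joints': array([-0.649,  0.087,  0.166,  2.016, -0.017,  1.04 ,  1.296]), 'tcp_pos': array([0.433, 0.163, 0.261]), 'orientation': array([-0.315,  3.126,  0.   ])}
[0.354 0.147 0.404] [[-0.2   0.98  0.  ]
 [ 0.93  0.19  0.32]
 [ 0.31  0.06 -0.95]] 59.10276240170867
```

View pics/w0.png

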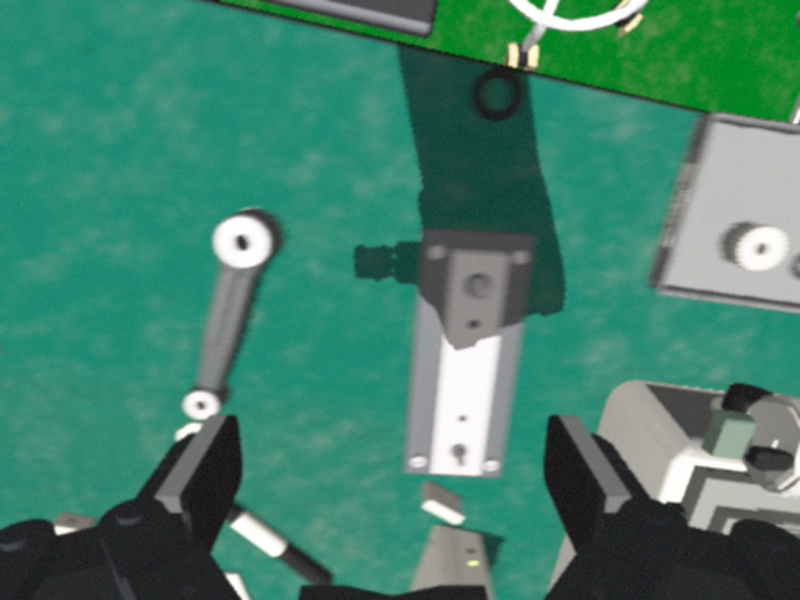

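The wrist view shows the lever hub bore at (242,241) and its end bore at (200,405). The thick pin is at (478,285) and the thin pin at (460,452). Next I measure these precisely.

```bash
python3 - <<'E'
from h import *
S=1.5625
im,d,W,c=cloud('wrist'); np.savez('w1.npz',im=im,W=W,R=c['R'],t=c['t'])
print(r.get_obs()['tcp_pos'])
H=W[...,2];g=im.astype(int)
def ring(u,v,z,rad,thr=150):
    m=(g.min(2)>thr); b=blob(m,(int(u/S),int(v/S)))
    cs,_=cv2.findContours(b.astype(np.uint8),cv2.RETR_EXTERNAL,cv2.CHAIN_APPROX_NONE)
    k=max(cs,key=len); P=np.array([ray(c,*q[0],z)[:2] for q in k])
    (x,y),(w,h),a=cv2.fitEllipse((P*1000).astype(np.float32)); return np.round([x,y,w,h],1)
hub=ring(228,230,.036,20);end=ring(188,405,.028,14); print(hub,end,'dist',np.hypot(*(hub-end)[:2]))
for n,(u,v) in dict(hubbore=(242,241),endbore=(200,405)).items():
    x,y=int(u/S),int(v/S); sub=g[y-8:y+9,x-8:x+9].min(2); b=blob(np.pad(sub<100,0),(8,8)); vv,uu=np.nonzero(b)
    print(n,len(vv),np.round(ray(c,uu.mean()+x-8,vv.mean()+y-8,.036 if n[0]=='h' else .028)*1000,1))
# fixture
m=(H>.022)&(H<.062)&(abs(W[...,1]-.24)<.07)&(abs(W[...,0]-.51)<.12)
p=W[m&(H<.036)]; print('seat',len(p),np.median(p[:,2]),*rect(p[:,:2]))
q=W[m&(H>.040)]; print('pinpts',len(q))
for s in(q[q[:,0]<.5],q[q[:,0]>.5]): print(np.round(np.median(s,0)*1000,1),len(s),np.round(np.max(s[:,2]),4))
cr=lambda u,v,w:cv2.resize(im[int(v/S)-w:int(v/S)+w,int(u/S)-w:int(u/S)+w,::-1],(400,400),interpolation=cv2.INTER_CUBIC)
cv2.imwrite('pics/pins1.png',np.hstack([cr(478,285,25),cr(460,452,25)]))
print('crop origin',int(478/S)-25,int(285/S)-25,int(460/S)-25,int(452/S)-25)
E
```

```text
[0.43454097 0.1577284  0.26123359]Traceback (most recent call last):
  File "<stdin>", line 11, in <module>
  File "<stdin>", line 7, in ring
  File "h.py", line 27, in blob
    return l==np.bincount(k).argmax()
              ~~~~~~~~~~~~~~~~~~~~~^^
ValueError: attempt to get argmax of an empty sequence
```

```bash
cat > meas.py <<'E'
from h import *
import sys
for _ in range(3): r.grab_frame('wrist')
im,d,W,c=cloud('wrist'); np.savez(sys.argv[1]+'.npz',im=im,W=W,**c)
o=r.get_obs();print(o['clock'],o['tcp_pos'],o['qvel'].round(3))
H=W[...,2];g=im.astype(int)
def ring(xy,z,rad):
    u,v=proj(c,[*xy,z]).astype(int); n=22
    P0=np.array([[ray(c,a,b,z)[:2] for a in range(u-n,u+n)] for b in range(v-n,v+n)])
    sub=g[v-n:v+n,u-n:u+n].min(2); b=sub>150
    k,l,st,ce=cv2.connectedComponentsWithStats(b.astype(np.uint8)); i=1+st[1:,4].argmax()
    cs,_=cv2.findContours((l==i).astype(np.uint8),cv2.RETR_EXTERNAL,cv2.CHAIN_APPROX_NONE)
    kk=max(cs,key=len)[:,0]; P=P0[kk[:,1],kk[:,0]]
    (x,y),(w,h),a=cv2.fitEllipse((P*1000).astype(np.float32)); 
    f=np.zeros(b.shape,np.uint8); cv2.drawContours(f,[kk],-1,1,-1); hole=(f>0)&(sub<110)
    return np.round([x,y,w,h],1),'bore',hole.sum(),(P0[hole].mean(0)*1000).round(1)
if 'l' in sys.argv[2]:
    hub,*hb=ring((.437,.064),.036,20);end,*eb=ring((.574,.036),.028,14); print(hub,hb,'\n',end,eb,'dist',np.hypot(*(hub-end)[:2]))
if 'f' in sys.argv[2]:
    m=(H>.022)&(H<.062)&(abs(W[...,1]-.24)<.07)&(abs(W[...,0]-.51)<.12)
    p=W[m&(H<.036)]; print('seat',len(p),np.median(p[:,2]),*rect(p[:,:2]))
    q=W[m&(H>.040)]
    for s in(q[q[:,0]<.5],q[q[:,0]>.5]): print('pin',np.round(np.median(s,0)*1000,1),len(s),np.round(np.max(s[:,2]),4))
    out=[]
    for X in((.439,.233,.042),(.578,.251,.042)):
        u,v=proj(c,X).astype(int);print('crop',u-25,v-25); out.append(cv2.resize(im[v-25:v+25,u-25:u+25,::-1],(400,400),interpolation=cv2.INTER_CUBIC))
    cv2.imwrite('pics/'+sys.argv[1]+'.png',np.hstack(out))
E
python3 meas.py m1 lf
```

```text
1.4 [0.43214939 0.16582893 0.2611583 ] [-0.013  0.002 -0.009 -0.002  0.004 -0.001  0.003]
[442.3  60.9  36.2  36.9] ['bore', np.int64(71), array([442.3,  60.7])] 
 [581.   41.1  24.3  25.4] ['bore', np.int64(20), array([581.2,  41.3])] dist 140.10613833804712
seat 4625 0.03024181500845404 [510.2 242.  186.4  40.5] 0.1379
pin [439.1 230.9  49.3] 109 0.056
pin [577.2 250.7  48.2] 54 0.0553
crop 284 158
crop 270 267
```

View pics/m1.png

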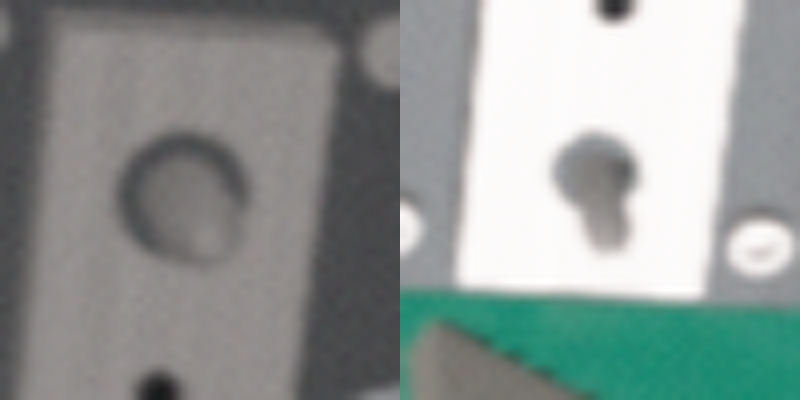

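Seat rectangle 186.4×40.5 and bore spacing 140.1 mm agree with the stated sizes. The picture shows the thick pin tip at crop (205,240) and the thin pin tip at (607,240). Next I go to look at the spacer.

>>> servo_tool(turn=[[0, 0, 0], [0, 0, 0], [0, 0, 0], [0, 0, 0], [0, 0, 0], [0, 0, 0], [0, 0, 0], [0, 0, 0]], slide=[[0.1, -1.7, 0], [0.2, -3.5, 0], [0.4, -5.3, 0], [0.6, -7.1, 0], [0.8, -8.8, 0], [0.9, -10, 0], [0.9, -10.5, 0], [0.9, -10.5, 0]], hand=[1, 1, 1, 1, 1, 1, 1, 1])

```text
clock: 2.4
tcp_pos: [0.46, -0.1497, 0.2611]
orientation: [0.312, -3.126, 0.0]
contact_force: [0.4, 0.2, 0.2]
grip_width: 0.0855
gripper_force: 0.0
```

```bash
cat > sp.py <<'E'
from h import *
import sys
z=np.load('m1.npz')
c1={k:z[k] for k in('fovy','cx','cy','R','t')}
print('tips',(ray(c1,309.6,188,.054)*1000).round(1),(ray(c1,295.9,297,.054)*1000).round(1))
for X in((.4409,.2324,.054),(.5795,.2516,.054)): print('expected px',proj(c1,X).round(1))
for _ in range(3): r.grab_frame('wrist')
im,d,W,c=cloud('wrist'); o=r.get_obs();print(o['clock'],o['tcp_pos'],o['orientation'],o['qvel'].round(3),o['joints'].round(2))
np.savez('s1.npz',im=im,W=W,**c)
u,v=proj(c,(.495,-.178,.008)).astype(int); print(u,v)
m=im.min(2)>140; b=blob(m,(u,v))
cs,h=cv2.findContours(b.astype(np.uint8),cv2.RETR_CCOMP,cv2.CHAIN_APPROX_NONE)
for k,hh in zip(cs,h[0]):
    if len(k)<8: continue
    P=np.array([ray(c,*q[0],.008)[:2] for q in k]); 
    print('outer' if hh[3]<0 else 'hole',len(k),*rect(P))
cv2.imwrite('pics/s1.png',cv2.resize(im[:,:,::-1],(800,600)))
E
python3 sp.py
```

```text
tips [441.2 232.1  54. ] [577.  250.2  54. ]
expected px [310.  187.8]
expected px [296.5 298.9]
2.6 [ 0.459934   -0.14850915  0.26116456] [ 3.16479878e-01 -3.12534066e+00 -7.35977149e-04] [ 0.003 -0.002  0.005 -0.    -0.     0.001  0.004] [-0.25  0.12  0.48  1.99 -0.07  1.04  2.03]
220 182
outer 435 [ 495.8 -177.3  191.5   51.7] 0.2086
hole 33 [ 563.7 -162.7   15.5   10.3] 0.1797
hole 36 [ 426.6 -191.7   14.7   13.8] 0.1778
```

View pics/s1.png

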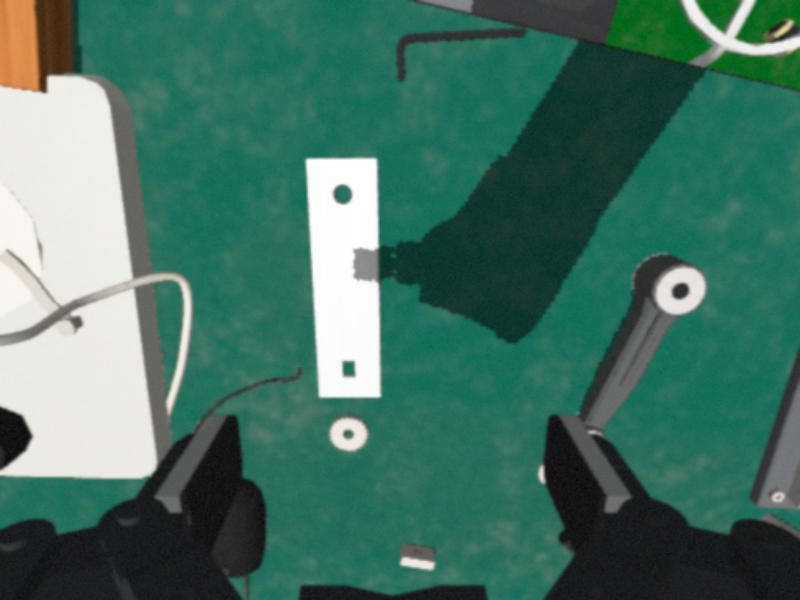

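Spacer found: hole and slot are 140.1 mm apart, yaw 0.208, centre (495.2,-177.2). The picture shows the hole at (342,194), the slot at (348,369) and the gear at (348,433), clear of the fingers. Next I descend.

>>> servo_tool(turn=[[0, 0, 0.04], [0, 0, 0.08], [0, 0, 0.08], [0, 0, 0.08], [0, 0, 0.08], [0, 0, 0.08], [0, 0, 0.08], [0, 0, 0.08]], slide=[[0.4, -0.3, -1.5], [0.8, -0.6, -3], [1.17, -0.91, -4.5], [1.17, -0.91, -6], [1.17, -0.91, -7.2], [1.17, -0.91, -8], [1.17, -0.91, -8.4], [1.17, -0.91, -8.6]], hand=[0.75, 0.75, 0.75, 0.75, 0.75, 0.75, 0.75, 0.75], squeeze=40)

```text
clock: 3.6
tcp_pos: [0.4951, -0.1769, 0.0031]
orientation: [-0.324, 3.125, 0.0]
contact_force: [-0.2, 0.4, -0.6]
grip_width: 0.0642
gripper_force: 0.0
```

>>> servo_tool(turn=[[0, 0, 0], [0, 0, 0], [0, 0, 0], [0, 0, 0], [0, 0, 0], [0, 0, 0]], slide=[[0, 0, -0.06], [0, 0, -0.1], [0, 0, -0.1], [0, 0, -0.1], [0, 0, -0.1], [0, 0, -0.1]], hand=[0.75, 0.75, 0.4, 0.4, 0.4, 0.4])

```text
clock: 4.35
tcp_pos: [0.4952, -0.1775, 0.0011]
orientation: [-0.322, 3.124, 0.0]
contact_force: [-0.8, 0.9, 6.0]
grip_width: 0.0481
gripper_force: 40.4
```

>>> servo_tool(turn=[[0, 0, 0], [0, 0, 0], [0, 0, 0], [0, 0, 0], [0, 0, 0], [0, 0, 0]], slide=[[0, 0, 0.3], [0, 0, 0.8], [0, 0, 1.4], [0, 0, 2], [0, 0, 2.2], [0, 0, 2.2]], hand=[0.4, 0.4, 0.4, 0.4, 0.4, 0.4])

```text
clock: 5.1
tcp_pos: [0.4951, -0.1775, 0.0669]
orientation: [-0.323, 3.124, -0.0]
contact_force: [-0.4, 0.2, -2.5]
grip_width: 0.0481
gripper_force: 41.9
```

```bash
python3 - <<'E'
from h import *
o=r.get_obs();print(o['tcp_pos'],o['contact_force'],o['grip_width'],o['gripper_force'])
im,d,W,c=cloud('wrist')
cv2.imwrite('pics/g1.png',cv2.resize(im[:,:,::-1],(800,600)))
E
```

```text
[ 0.4950739  -0.17746561  0.06688744] [-0.37056135  0.16997206 -2.52841231] 0.04814994808903294 41.85499727725983
```

View pics/g1.png

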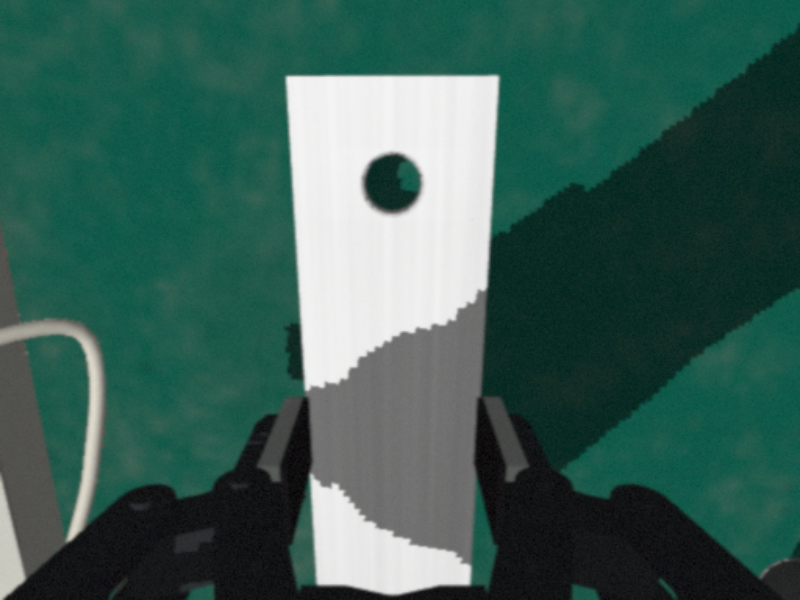

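The plate is held (the load reads -2.5 N) and its hole is at (392,183) in the picture. Next I carry it over the fixture.

>>> servo_tool(turn=[[0, 0, -0.1], [0, 0, -0.2], [0, 0, -0.3], [0, 0, -0.4], [0, 0, -0.5], [0, 0, -0.6], [0, 0, -0.7], [0, 0, -0.81]], slide=[[0.1, 1, 0.05], [0.2, 2.8, 0.1], [0.3, 4.6, 0.1], [0.4, 6.4, 0.1], [0.5, 8.2, 0.1], [0.5, 10, 0.1], [0.5, 11.6, 0.1], [0.5, 12.8, 0.1]], hand=[0.4, 0.4, 0.4, 0.4, 0.4, 0.4, 0.4, 0.4])

```text
clock: 6.15
tcp_pos: [0.5089, 0.2089, 0.0685]
orientation: [0.215, -3.133, 0.0]
contact_force: [-0.1, -0.0, -2.5]
grip_width: 0.0479
gripper_force: 41.9
```

>>> servo_tool(turn=[[0, 0, 0], [0, 0, 0], [0, 0, 0], [0, 0, 0]], slide=[[0, 0.8, 0], [0, 1.17, 0], [0, 1.17, 0], [0, 1.17, 0]], hand=[0.4, 0.4, 0.4, 0.4])

```text
clock: 6.65
tcp_pos: [0.5098, 0.2398, 0.0691]
orientation: [0.209, -3.134, 0.002]
contact_force: [0.7, -0.2, -2.9]
grip_width: 0.0483
gripper_force: 41.9
```

```bash
cat > fit.py <<'E'
from h import *
import sys
r.grab_frame('wrist')
im,d,W,c=cloud('wrist'); o=r.get_obs();print(o['clock'],o['tcp_pos'],o['orientation'],o['contact_force'],o['grip_width'],o['gripper_force'])
H=W[...,2]; m=(im.min(2)>90)&(H>o['tcp_pos'][2]-.02)&(abs(W[...,1]-.235)<.05); m[245:]=0
p=W[m]; A=np.c_[p[:,:2]-[.44,.232],np.ones(len(p))]
k=np.linalg.lstsq(A,p[:,2],rcond=None)[0]; print('plate top plane at thick pin',k.round(4),len(p))
zt=k[2]
g=im.min(2); u,v=proj(c,(.440,.232,zt)).astype(int)
b=blob(cv2.morphologyEx((m*255).astype(np.uint8),cv2.MORPH_OPEN,np.ones((3,3)))>0,(u,v-28))
cs,h=cv2.findContours(b.astype(np.uint8),cv2.RETR_CCOMP,cv2.CHAIN_APPROX_NONE)
for q,hh in zip(cs,h[0]):
    if len(q)>30: print('hole' if hh[3]>=0 else 'outer',q[:,0].mean(0).round(1),*rect([ray(c,*e[0],zt)[:2] for e in q]))
print('pin tip expected px',proj(c,(.441,.2323,.054)))
cv2.imwrite('pics/'+sys.argv[1]+'.png',np.hstack([cv2.resize(im[:,:,::-1],(480,360)),cv2.resize(im[max(v-25,0):v+25,u-25:u+25,::-1],(320,360),interpolation=cv2.INTER_CUBIC)])); print('crop',u-25,v-25)
E
python3 fit.py f1
```

```text
6.75 [0.50992126 0.23997801 0.06930781] [ 2.08968203e-01 -3.13440978e+00  9.18551080e-04] [ 0.57368983 -0.23717049 -1.48623024] 0.04796346335484932 41.92464888095856
plate top plane at thick pin [0.0044 0.0026 0.0756] 23359
outer [251.  143.4] [455.7 233.3  79.4  50. ] 0.1336
hole [250.2 116.1] [440.4 231.4  14.5  14.3] -0.9781
pin tip expected px [253.16875972 114.23225259]
crop 228 90
```

View pics/f1.png

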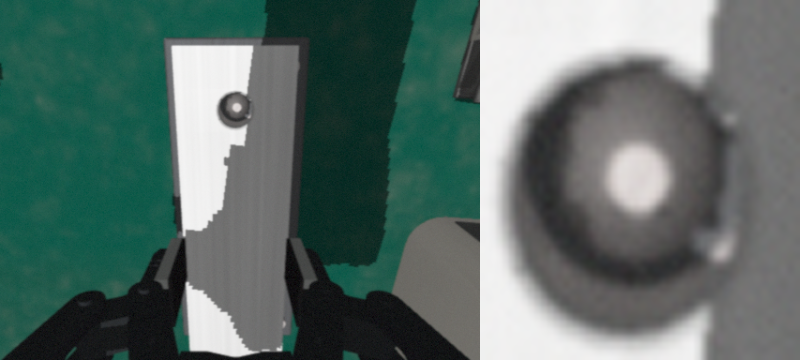

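The pin tip shows inside the hole, about 1 mm off centre: tip at px (252.5,114.7), hole centre at (250.3,116.3). I settle and re-measure.

>>> servo_tool(turn=[[0, 0, 0.03], [0, 0, 0.05], [0, 0, 0.05]], slide=[[0.02, 0, 0], [0.02, 0, 0], [0.02, 0, 0]], hand=[0.4, 0.4, 0.4])

```text
clock: 7.12
tcp_pos: [0.5104, 0.2415, 0.0694]
orientation: [-0.219, 3.134, 0.0]
contact_force: [0.8, -0.4, -2.8]
grip_width: 0.0481
gripper_force: 41.9
```

```bash
cat >> fit.py <<'E'
# tip: bright flat spot inside hole
s=g[v-25:v+25,u-25:u+25]; hc=[q for q,hh in zip(cs,h[0]) if hh[3]>=0 and len(q)>30]
if hc:
    M=np.zeros(g.shape,np.uint8); cv2.drawContours(M,hc,-1,1,-1); M=cv2.erode(M,np.ones((7,7)))
    t=(M>0)&(g>150); vv,uu=np.nonzero(t); print('tip px',uu.mean(),vv.mean(),len(uu),(ray(c,uu.mean(),vv.mean(),.054)*1000).round(1))
E
python3 fit.py f2
```

```text
7.225 [0.51032188 0.24156437 0.06930851] [ 2.19128449e-01 -3.13387094e+00 -8.90581541e-05] [ 0.0328142  -0.47756397 -2.6075963 ] 0.04805688294577291 41.92478656768799
plate top plane at thick pin [0.0044 0.0044 0.0757] 23345
outer [250.3 142.9] [456.2 234.6  79.4  49.9] 0.1399
hole [250.5 116.5] [441.  232.6  14.5  14.3] 0.9241
pin tip expected px [250.49796695 112.58849908]
crop 225 88
tip px 252.34285714285716 115.16190476190476 105 [442.  233.3  54. ]
```

>>> servo_tool(turn=[[0, 0, 0], [0, 0, 0], [0, 0, 0], [0, 0, 0], [0, 0, 0], [0, 0, 0], [0, 0, 0]], slide=[[0.03, 0.02, 0], [0.03, 0.02, -0.2], [0.03, 0.02, -0.4], [0.03, 0.02, -0.6], [0.03, 0.02, -0.75], [0.03, 0.02, -0.85], [0.03, 0.02, -0.85]], hand=[0.4, 0.4, 0.4, 0.4, 0.4, 0.4, 0.4])

```text
clock: 8.1
tcp_pos: [0.5111, 0.242, 0.0435]
orientation: [0.219, -3.133, 0.0]
contact_force: [-0.4, -0.4, -2.2]
grip_width: 0.048
gripper_force: 41.9
```

Underside is at about 42 mm, on the straight part of both pins with no contact force. I lower it further.

>>> servo_tool(turn=[[0, 0, 0], [0, 0, 0], [0, 0, 0], [0, 0, 0], [0, 0, 0]], slide=[[0, 0, -0.15], [0, 0, -0.28], [0, 0, -0.36], [0, 0, -0.38], [0, 0, -0.38]], hand=[0.4, 0.4, 0.4, 0.4, 0.4])

```text
clock: 8.72
tcp_pos: [0.5111, 0.242, 0.0323]
orientation: [0.219, -3.134, 0.0]
contact_force: [-0.4, -1.2, -2.6]
grip_width: 0.0482
gripper_force: 41.9
```

>>> servo_tool(turn=[[0, 0, 0], [0, 0, 0], [0, 0, 0], [0, 0, 0]], slide=[[0, 0, -0.03], [0, 0, -0.06], [0, 0, -0.06], [0, 0, -0.06]], hand=[0.4, 0.4, 0.4, 0.4])

```text
clock: 9.22
tcp_pos: [0.5112, 0.242, 0.0311]
orientation: [0.219, -3.134, -0.0]
contact_force: [-3.8, -2.8, 5.0]
grip_width: 0.0486
gripper_force: 42.7
```

>>> servo_tool(turn=[[0, 0, 0], [0, 0, 0], [0, 0, 0], [0, 0, 0], [0, 0, 0.0], [0, 0, 0], [0, 0, 0], [0, 0, 0]], slide=[[0, 0, 0], [0, 0, 0], [0, 0, 0], [0, 0, 0.3], [0, 0, 1.2], [0, 0, 2.8], [0, 0, 4.4], [0, 0, 4.6]], hand=[0.75, 0.75, 0.75, 0.75, 0.75, 0.75, 0.75, 0.75])

```text
clock: 10.22
tcp_pos: [0.5135, 0.2431, 0.1727]
orientation: [-0.218, 3.128, 0.006]
contact_force: [-0.1, 0.3, -0.9]
grip_width: 0.0642
gripper_force: 0.0
```

```bash
cat > chk.py <<'E'
from h import *
import sys
r.grab_frame('wrist');r.grab_frame('wrist')
im,d,W,c=cloud('wrist'); o=r.get_obs();print(o['clock'],o['tcp_pos'],o['orientation'],o['contact_force'])
H=W[...,2]; m=(im.min(2)>85)&(H>.033)&(H<.043)&(abs(W[...,1]-.242)<.06)
p=W[m]; A=np.c_[p[:,:2]-[.51,.242],np.ones(len(p))]
print('plane',np.linalg.lstsq(A,p[:,2],rcond=None)[0].round(4),*rect(p[:,:2]))
q=W[(H>.044)&(H<.06)&(abs(W[...,1]-.242)<.03)&(abs(W[...,0]-.51)<.1)]
for s in(q[q[:,0]<.5],q[q[:,0]>.5]): print('pin',np.round(np.median(s,0)*1000,1),len(s))
cv2.imwrite('pics/'+sys.argv[1]+'.png',cv2.resize(im[:,:,::-1],(800,600)))
E
python3 chk.py c1
```

```text
10.375 [0.51086856 0.24221003 0.1684773 ] [ 2.19384144e-01 -3.13366465e+00 -4.94956187e-04] [-0.68059321  0.90847602 -0.33258736]
plane [0.     0.0006 0.038 ] [565.8 252.  300.   53.7] 0.1621
pin [440.8 232.2  49.7] 204
pin [577.8 250.9  49.2] 73
```

View pics/c1.png

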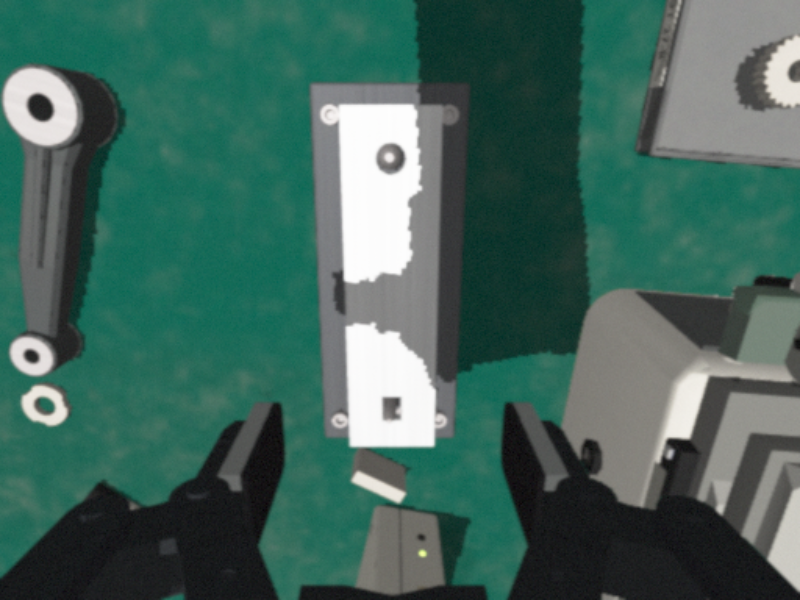

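The plate is flat (top at 38.0 mm) with pins showing through the hole (390,158) and the slot (392,408), and it has been released. Next is the lever: balance point at (490.8,53.9), yaw -0.14.

>>> servo_tool(turn=[[0, 0, -0.6], [0, 0, -1.4], [0, 0, -2.2], [0, 0, -3], [0, 0, -3.21], [0, 0, -3.21], [0, 0, -3.21], [0, 0, -3.21]], slide=[[-0.1, -1.2, 0], [-0.3, -2.8, 0], [-0.5, -4.4, 0], [-0.65, -5.7, -0.3], [-0.69, -6.28, -0.8], [-0.69, -6.28, -1.4], [-0.69, -6.28, -1.8], [-0.69, -6.28, -1.8]], hand=[0.75, 0.75, 0.75, 0.75, 0.75, 0.75, 0.75, 0.75], squeeze=110)

```text
clock: 11.38
tcp_pos: [0.4894, 0.0537, 0.1132]
orientation: [-0.22, -3.131, 0.002]
contact_force: [-1.3, 0.2, -0.1]
grip_width: 0.0635
gripper_force: 0.0
```

```bash
python3 meas.py m2 x; python3 - <<'E'
from h import *
z=np.load('m2.npz');c={k:z[k] for k in('fovy','cx','cy','R','t')};im=z['im']
u,v=proj(c,(.4423,.0608,.036));print(u,v)
cs=max(cv2.findContours((im.min(2)>150).astype(np.uint8)[:220],cv2.RETR_CCOMP,cv2.CHAIN_APPROX_NONE)[0],key=lambda k:len(k) if abs(k[:,0].mean(0)-[u,v]).max()<25 else 0)
print((np.array(cv2.fitEllipse(np.array([ray(c,*e[0],.036)[:2]*1000 for e in cs],np.float32))[:2])).round(1))
E
```

```text
11.575 [0.49094112 0.05403046 0.11500796] [ 0.    -0.006  0.001 -0.002 -0.    -0.001  0.   ]
249.54513167770182 139.2478163353557
[[441.5  58. ]
 [ 29.1  37. ]]
```

The hub x agrees (441.5); its y fit was cut short by a shadow, but the fingers centre across the arm anyway. I descend and grip.

>>> servo_tool(turn=[[0, 0, 0], [0, 0, 0], [0, 0, 0], [0, 0, 0], [0, 0, 0], [0, 0, 0], [0, 0, 0]], slide=[[0, 0, -0.8], [0, 0, -1.8], [0, 0, -2.6], [0, 0, -3.2], [0, 0, -3.5], [0, 0, -3.65], [0, 0, -3.65]], hand=[0.75, 0.75, 0.75, 0.75, 0.75, 0.75, 0.75])

```text
clock: 12.45
tcp_pos: [0.4908, 0.0538, 0.0054]
orientation: [0.221, 3.133, 0.0]
contact_force: [-0.2, -0.4, 0.6]
grip_width: 0.0639
gripper_force: 0.0
```

>>> servo_tool(turn=[[0, 0, 0], [0, 0, 0], [0, 0, 0], [0, 0, 0], [0, 0, 0], [0, 0, 0]], slide=[[0, 0, 0], [0, 0, 0], [0, 0, 0], [0, 0, 0], [0, 0, 0], [0, 0, 0]], hand=[0.1, 0.1, 0.1, 0.1, 0.1, 0.1])

```text
clock: 13.2
tcp_pos: [0.491, 0.0545, 0.0059]
orientation: [0.22, 3.133, 0.002]
contact_force: [-0.3, 1.7, 7.1]
grip_width: 0.0218
gripper_force: 107.5
```

>>> servo_tool(turn=[[0, 0, 0], [0, 0, 0], [0, 0, 0], [0, 0, 0], [0, 0, 0], [0, 0, 0], [0, 0, 0], [0, 0, 0]], slide=[[0, 0, 0.2], [0, 0, 0.6], [0, 0, 1.2], [0, 0, 1.8], [0, 0, 2.3], [0, 0, 2.6], [0, 0, 2.6], [0, 0, 2.6]], hand=[0.1, 0.1, 0.1, 0.1, 0.1, 0.1, 0.1, 0.1])

```text
clock: 14.2
tcp_pos: [0.4901, 0.0538, 0.0827]
orientation: [-0.22, -3.133, 0.0]
contact_force: [0.3, 0.4, -8.7]
grip_width: 0.0217
gripper_force: 108.8
```

```bash
cat > lv.py <<'E'
from h import *
import sys
r.grab_frame('wrist')
im,d,W,c=cloud('wrist'); o=r.get_obs();print(o['clock'],o['tcp_pos'],o['orientation'],o['contact_force'],o['moment'],o['grip_width'],o['gripper_force'])
np.savez(sys.argv[1]+'.npz',im=im,W=W,**c)
cv2.imwrite('pics/'+sys.argv[1]+'.png',cv2.resize(im[:,:,::-1],(800,600)))
for n in ('side','scene'):
    im,d,W,c=cloud(n); np.savez(sys.argv[1]+n+'.npz',im=im,W=W,**c)
E
python3 lv.py l1
```

```text
14.3 [0.4900362  0.05364006 0.08254864] [-2.20436096e-01 -3.13265267e+00  7.78395385e-04] [-1.42235645e-03 -6.57790419e-02 -8.18288097e+00] [-0.00974663 -0.01763017  0.00080511] 0.02148957577485704 108.77722376186284
```

View pics/l1.png

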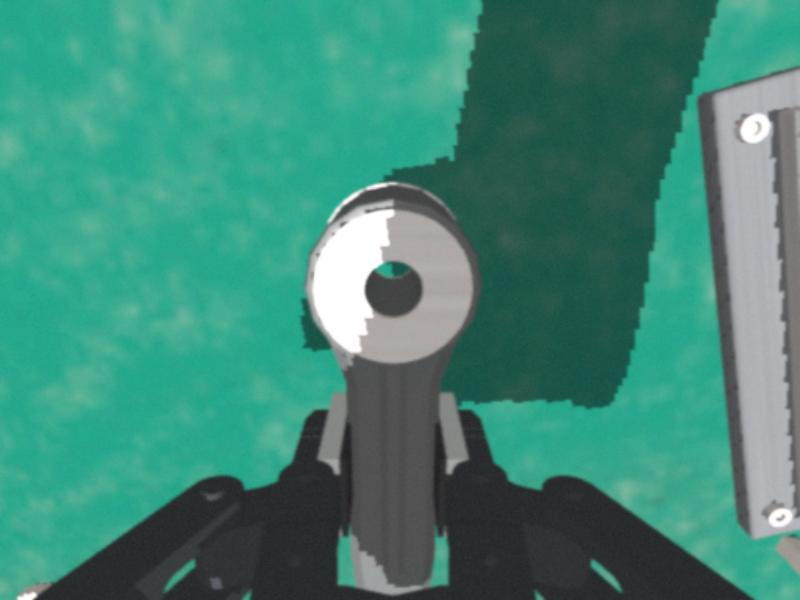

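The lever is held clear with its weight balanced (8.2 N, near zero moment). The hub top is at (392,286) in the picture. Next I measure its position and tilt in the fingers.

```bash
cat > hub.py <<'E'
from h import *
import sys
z=np.load(sys.argv[1]+'.npz');c={k:z[k] for k in('fovy','cx','cy','R','t')};W=z['W'];H=W[...,2]
im=z['im']; zt=.1128; u,v=251,183
m=(abs(H-zt)<.006); m[:v-60]=0; m[v+52:]=0; m[:,:u-58]=0; m[:,u+58:]=0
m&=im.min(2)>110
b=cv2.morphologyEx(m.astype(np.uint8),cv2.MORPH_OPEN,np.ones((3,3)))
p=W[b>0];A=np.c_[p[:,:2]-p[:,:2].mean(0),np.ones(len(p))];k=np.linalg.lstsq(A,p[:,2],rcond=None)[0];print('hub top plane',k.round(4),len(p))
zt=k[2]
cs=max(cv2.findContours(b,cv2.RETR_EXTERNAL,cv2.CHAIN_APPROX_NONE)[0],key=len)
P=np.array([ray(c,*e[0],zt)[:2]*1000 for e in cs],np.float32)
print('hub',np.round(cv2.fitEllipse(P)[0],1),np.round(cv2.fitEllipse(P)[1],1),np.round(cv2.minEnclosingCircle(P),1) if 0 else '')
g=im.min(2); bb=blob((g<70)|(im[...,1].astype(int)-im[...,0]>40),(int(394/S) if 0 else 252,186)); vv,uu=np.nonzero(bb); print('bore',len(uu),(ray(c,uu.mean(),vv.mean(),zt)*1000).round(1))
for n in('side','scene'):
    W=np.load(sys.argv[1]+n+'.npz')['W'];q=W.reshape(-1,3); cen=np.array(eval(sys.argv[2]))
    for nm,cc in zip(('hub','end'),cen):
        s=q[(np.hypot(*(q[:,:2]-cc).T)<.011+.006*(nm=='hub'))&(q[:,2]>.085)&(q[:,2]<.125)]; print(n,nm,len(s),np.median(s[:,2]).round(4) if len(s) else '')
E
python3 hub.py l1 "[[.442,.0605],[.5807,.041]]"
```

```text
hub top plane [0.0025 0.0102 0.1131] 7563
hub [441.1  60.7] [35.8 37. ] 
bore 800 [441.2  61.6 113.1]
side hub 88 0.1115
side end 38 0.1028
scene hub 115 0.1128
scene end 1 0.0976
```

>>> servo_tool(turn=[[0, 0, 0.3], [0, 0, 0.8], [0, 0, 1.3], [0, 0, 1.8], [0, 0, 2.3], [0, 0, 2.8], [0, 0, 3.1], [0, 0, 3.22]], slide=[[0, 0.4, 0], [0, 1.3, 0], [0, 2.3, 0], [0, 3.3, 0], [0, 4.3, 0], [0, 5.2, 0], [0, 5.9, 0], [0.01, 6.19, 0]], hand=[0.1, 0.1, 0.1, 0.1, 0.1, 0.1, 0.1, 0.1])

```text
clock: 15.4
tcp_pos: [0.4907, 0.2411, 0.083]
orientation: [0.224, -3.133, -0.0]
contact_force: [-0.0, -1.1, -8.9]
grip_width: 0.0215
gripper_force: 108.7
```

>>> servo_tool(turn=[[0, 0, 0], [0, 0, 0], [0, 0, 0], [0, 0, 0]], slide=[[0, 0, 0], [0, 0, 0], [0, 0, 0], [0, 0, 0]], hand=[0.1, 0.1, 0.1, 0.1])

```text
clock: 15.9
tcp_pos: [0.491, 0.2388, 0.0832]
orientation: [0.219, -3.134, 0.0]
contact_force: [-0.2, 0.4, -8.9]
grip_width: 0.022
gripper_force: 108.7
```

```bash
python3 lv.py l2; python3 hub.py l2 "[[.4414,.2326],[.580,.2516]]"
python3 - <<'E'
from h import *
z=np.load('l2.npz');a=z['im'][130:230,200:300,::-1]
s=np.load('l2side.npz');c={k:s[k] for k in('fovy','cx','cy','R','t')};u,v=proj(c,(.51,.242,.08)).astype(int)
cv2.imwrite('pics/l2c.png',np.hstack([cv2.resize(a,(400,400)),cv2.resize(s['im'][v-50:v+50,u-50:u+50,::-1],(400,400),interpolation=cv2.INTER_CUBIC)]))
E
```

```text
16.0 [0.49091531 0.23914718 0.08315136] [ 2.19655482e-01 -3.13388762e+00  1.26932375e-05] [ 0.04351168 -0.57092763 -8.53450854] [-0.00571982  0.01499662  0.02361594] 0.02115101018280469 108.7377203158394
hub top plane [-0.0018  0.0127  0.1136] 7543
hub [442.2 231.9] [36.  36.9] 
bore 720 [443.2 233.1 113.6]
side hub 26 0.1132
side end 47 0.1043
scene hub 174 0.1131
scene end 22 0.1051
```

View pics/l2c.png

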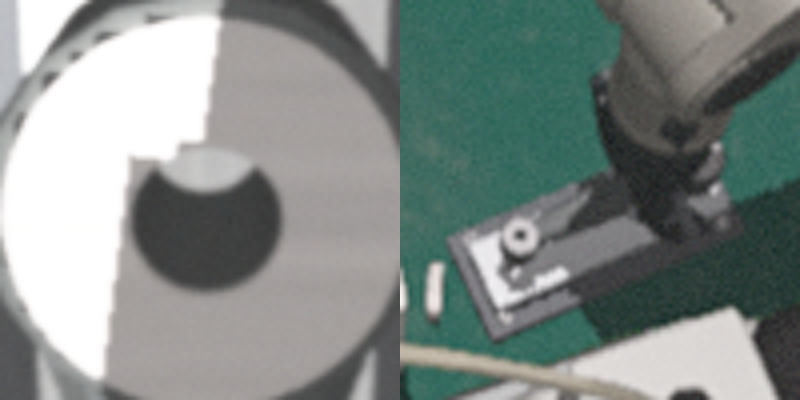

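The lever sits over the pins: hub within about 1 mm, and feet at about 77 mm, which is 23 mm above the tips. The side crop shows it level, with the small end at (518,237), and the gauge block still standing at (435,290).

```bash
python3 -c "
from bench import r
print(r.hand_in())"
```

```text
the job is handed in; nothing more can be done
None
```

The job is handed in, with no verdict returned: the spacer is flat on the seat over both pins and released, and the lever is held level at its balance point about 23 mm above the pin tips, with the hub bore measured within about 1–2 mm of the thick pin and the small end placed by yaw.

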